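Mark the tall turned ring in the lever press

ROBOT

A 6-joint arm with a two-finger parallel gripper is mounted at the origin on a cart in front of the work surface, level with it; the furniture and walls round the work are solid. World frame = base frame: x ahead of the robot, y to its left, z up, the work surface at z = 0. Lengths are in m, angles in rad, forces in N, time in s.
With the tool pointing down it reaches from about 0.35 to 0.975 m from the base axis. Payload 4.9 kg.
Tool frame: the origin (TCP) lies midway between the tips of the shut fingers; the grasp point (between the pads) lies 19 mm behind it (ctrl.tcp_to_grasp is the distance from the TCP to the grasp point, in m); z points along the fingers, y is the line along which they close (so a half turn about z gives the same grasp; the last joint's range is limited). The gripper opens to 85 mm and grips with 20 to 120 N. Pads are 22 mm wide; open, the fingers measure 114 mm over their backs; the gripper's body (76 mm by 85 mm) begins 54 mm behind the grasp point. The pads swing forward as they close: fully open they stand 13 mm farther back than shut.
Start: joints at [-0.119, 0.053, 1.613, -0, 1.476, -0.119], TCP at [0.625, 0, 0.231] pointing down, gripper open.
Joint ranges: [-3.01, 3.01], [-1.01, 2.22], [0.06, 2.58], [-1.02, 4.17], [0.09, 2.62], [-3.14, 3.14]. Speed limits (rad/s): [2.57, 2.57, 3.14, 3.14, 3.14, 3.14].

INTERFACE

Orientations are given as a rotation vector (axis times angle).
In Python, from station import ctrl gives the robot as it stands.
- The arm moves only by the shell command python3 jog.py 'ROWS' [FORCE]. ROWS is rows parted by semicolons, their numbers by spaces, 1 to 20 of them, each of 7 numbers: the finger opening in m, then dx, dy, dz in m, then a rotation vector rx, ry, rz in rad; each row is the pose to reach, as a shift and turn from the pose commanded when the command began, along the tool's axes at that moment; what a row does not reach only later rows make up. A row lasts 1/12 s, in which the tool goes at most 0.0417 m and 0.125 rad, less where a joint would pass 70% of its speed; a pose out of reach is approached as far as the arm can. The fingers move at their own pace and stop on an object; FORCE is the grip in N (left out, the last holds). Time passes only in rows, so rows that do not move let the fingers close. It prints the time, the measured TCP pose, the force, the opening and the grip force at its end.
- ctrl.get_obs(): the state, without advancing time (a new reading comes with each control period).
- ctrl.get_image(name): name is "scene" or "side" or "wrist"; returns the picture (480x640x3 uint8, red, green, blue); there is no depth.
- ctrl.camera_params(name): a dict with "fx", "fy", "cx", "cy" (pixels), "T" (4x4, takes a point from camera to world coordinates); the wrist camera has in their place "tool_from_camera" (4x4, takes a point from camera to tool coordinates, whose origin is the TCP and whose axes are the flange's). Camera axes: x right, y down, z forward; pixel columns grow to the right and rows downward; lengths in m; the calibration is good to about 2 mm. A picture is of the moment at which its call begins: read the wrist's pose just before it. camera_params takes no time and is no camera call.
- ctrl.finish_job(): hands the job in; it is judged then, once.
The state is a dict: "t": time; "q": joint angles; "dq": joint speeds; "effort": joint torques, N m; "tool_pos": TCP position; "tool_rot": TCP orientation; "contact_force": force on the tool from outside, world axes, zero at the start; "wrist_torque": the same for the moment, N m; "opening": finger opening in m; "grip_force": force on a finger pad.
Only numpy, scipy, OpenCV 4.12 (cv2) and the standard library are available. Lean on these libraries where they do the work, as an engineer would, in place of code of your own. Each camera call takes 0.05 s, during which the arm holds its last target. There are 200 camera calls.

TASK

Three turned wooden rings hang on the leaning pegs of the wooden rack. Lift the tallest ring up and off its peg and lower it (do not let it fall) over the short steel post of the hand-lever marking press until it stands flat on the press's base plate, and let go of it. Then pull the press's black-knobbed lever all the way toward the front of the press, against its spring, to mark the ring, and ease the lever slowly back to rest under control, never letting it fly back; leave the two short rings on their pegs, and do not disturb the cup, the sanding block and the tape measure.

Things in the scene. Friction and masses are not known exactly. Their poses are not given: they have to be found in the camera images.
- ring_tall: The tallest turned wooden ring, the one to mark: a plain pale wooden tube 56 mm high, outer diameter 62 mm, straight bore 40 mm right through, about 0.09 kg. Origin: centre of its lower end face (the end against the rack board at the start); z runs along its axis to the other end, so at the start z is the direction in which to draw it off its peg.
- ring_short_a: One of two short turned wooden rings of the same wood, 32 mm high, outer diameter 62 mm, bore 40 mm; origin at the centre of its lower end face, z along its axis. It stays on its peg.
- ring_short_b: The other short ring, the same as ring_short_a. It stays on its peg.
- rack: Fixed wooden rack 340 mm wide (y), 150 deep, 130 high. A sloped board facing front (-x) and up carries three pegs 110 mm apart along y (at -110, 0, +110), each 32 mm thick and 76 mm long, square to the board, so leaning 42 degrees from vertical to the front. Ring ends rest on the board; which ring hangs where varies. Peg feet: x = 0, z = 78 mm. Origin: on the bench under the middle peg's foot.
- press: Fixed marking press. Base plate x -60 to +165 mm, y -90 to +60, top 16 mm above the bench. Upright steel post at x = y = 0: 32 mm thick, tapered tip, 36 mm tall above the plate. Grey housing behind it (x 64 to 150, y -38 to 44 mm, 89 mm high); its punch moves to the post with the lever and just reaches the ring. Lever at the right (-y). Origin: on the bench under the post; front is -x, z up.
- press_seat (a point): The point on the base plate's top at the post's axis (16 mm above the bench), where the ring's origin belongs; axes as the press's.
- lever_knob (a point): Centre of the lever's black ball knob, 34 mm in diameter, on a 12 mm steel rod; free from above. It moves in an arc of 130 mm radius about the hinge, which lies along the press's y axis at x = 100 mm, z = 55 mm in the press frame; the knob stays at y = -100 mm. At rest the lever stands up, leaning 0.4 rad back (+x). Pinched from the sides (y) the ball can slip out; a finger behind it pulls surely.
- lever (a joint): Lever angle in rad: 0 at rest (leaning back), growing as the knob is pulled to the front (-x) of the press, 0.9 at the full-stroke stop (then leaning 0.5 rad to the front). Spring return: about 2 N at the knob at rest to 8 N at full stroke; let go, it flies back.
- turned_cup: Turned wooden cup 72 mm in diameter, 79 mm tall, a bystander; origin at the centre of its foot.
- sanding_block: Sanding block 64 x 105 x 29 mm, a bystander; origin at the centre of its underside, long side along y.
- tape_measure: Pocket tape measure 33 x 79 x 62 mm, a bystander; origin at the centre of its underside, long side along y.

How it is judged:
On the way, in this order (a step that is already met when the one before it is completed fails the run):
1. the tall ring is off its peg and clear of it (distance of ring_tall from where it was at the start of the episode above 0.1 m), for 0.1 s.
2. the tall ring stands flat on the press's plate, over the post, and is let go (z of ring_tall in the frame of press_seat between -0.004 and 0.005 m and horizontal distance between ring_tall and press_seat below 0.008 m and angle between the z axis of ring_tall and the z axis of press, either way round below 0.1 rad and contact force between ring_tall and the fingers below 0.2 N), for 0.2 s.
3. the lever is pulled through its full stroke with the ring in place (z of ring_tall in the frame of press_seat between -0.004 and 0.005 m and horizontal distance between ring_tall and press_seat below 0.008 m and angle between the z axis of ring_tall and the z axis of press, either way round below 0.1 rad and value of joint lever above 0.83 rad), for 0.1 s.
At the end, for the whole second after the job is handed in: The tall ring is at rest on the press's base plate over the post (within 8 mm of its axis, 5 mm of the plate, 0.1 rad of upright), the lever is back within 0.05 rad of rest after a full stroke (beyond 0.83 rad), the short rings are on their pegs and the bystanders where they were (z of ring_tall in the frame of press_seat between -0.004 and 0.005 m and horizontal distance between ring_tall and press_seat below 0.008 m and angle between the z axis of ring_tall and the z axis of press, either way round below 0.1 rad and value of joint lever below 0.05 rad and linear speed of ring_tall below 0.02 m/s); the robot touches nothing.
It fails at once if the lever flies back (faster than 3 rad/s) (velocity of joint lever below -3 rad/s).
It fails at once if the tall ring falls (faster than 0.6 m/s while the fingers do not touch it) (linear speed of ring_tall above 0.6 m/s and contact force between ring_tall and the fingers below 0.05 N).
It fails at once if a short ring leaves its place on its peg (moved over 30 mm) (distance of any of ring_short_a, ring_short_b from where it was at the start of the episode above 0.03 m).
It fails at once if a bystander is moved over 30 mm (distance of any of turned_cup, sanding_block, tape_measure from where it was at the start of the episode above 0.03 m).
It also fails if it takes over 72 s, if anything falls off the work surface, if the arm or the gripper's body presses on something with over 40 N, if the wrist force passes 120 N, or if a joint passes its speed limit or range.

## Working session

There is one attempt and no reset: what is moved stays moved. The work goes in short steps, Python scripts to look and compute and a shell command to move; the robot and the scene stay as the last step left them, time stands still between calls to the robot, and variables do not carry over. Pictures are saved under pics/ and viewed, at most 10 in all, crops included, and the job is handed in when it is done.

```bash
ls; mkdir -p pics
python3 - <<'E'
from station import ctrl
import cv2,numpy as np
for n in("scene","side"):
    cv2.imwrite(f"pics/{n}0.png",ctrl.get_image(n)[:,:,::-1]); p=ctrl.camera_params(n);print(n,p["fx"],p["cx"],p["cy"],np.round(p["T"],3).tolist())
print(ctrl.camera_params("wrist"),ctrl.get_obs(),ctrl.tcp_to_grasp)
E
```

```text
jog.py
pics
station.py
scene 603.4091736772845 319.6465611563028 239.15633269441625 [[0.827, -0.309, 0.47, -0.081], [-0.562, -0.487, 0.668, -0.902], [0.022, -0.817, -0.577, 0.895], [0.0, 0.0, 0.0, 1.0]]
side 465.9420519025653 325.25640461960836 240.92108359875192 [[0.93, -0.193, 0.314, 0.192], [-0.368, -0.496, 0.787, -0.937], [0.004, -0.847, -0.532, 0.752], [0.0, 0.0, 0.0, 1.0]]
{'fx': 386.39503568669744, 'fy': 386.39503568669744, 'cx': 320.17170070959685, 'cy': 235.8935011195575, 'tool_from_camera': array([[ 4.10486761e-07, -9.49363019e-01, -3.14181252e-01,
         8.10878570e-02],
       [ 9.99999940e-01, -1.08444147e-04,  3.28992737e-04,
        -7.62627264e-04],
       [-3.46404656e-04, -3.14181233e-01,  9.49362961e-01,
        -1.42182011e-01],
       [ 0.00000000e+00,  0.00000000e+00,  0.00000000e+00,
         1.00000000e+00]])} {'t': 0.1, 'q': array([-1.19008475e-01,  5.32917840e-02,  1.61414020e+00, -2.74908432e-05,
        1.47599783e+00, -1.19023565e-01]), 'dq': array([ 0.00058048, -0.00316329, -0.00386706,  0.00038862,  0.00130366,
        0.00022643]), 'effort': array([ 6.14647306e-04, -3.94903493e+01, -3.71363103e+01, -4.52310599e-05,
        3.99340541e-03, -4.17574097e-05]), 'tool_pos': array([6.24443378e-01, 5.39730434e-05, 2.30195221e-01]), 'tool_rot': array([-2.22041224e+00, -2.22045158e+00,  1.81681351e-03]), 'contact_force': array([-0.16608394, -0.70593487, -0.33265056]), 'wrist_torque': array([-0.02182883, -0.02958485,  0.04063662]), 'grip_force': 0.0, 'opening': 0.0856957822350329} 0.0187
```
View pics/scene0.png

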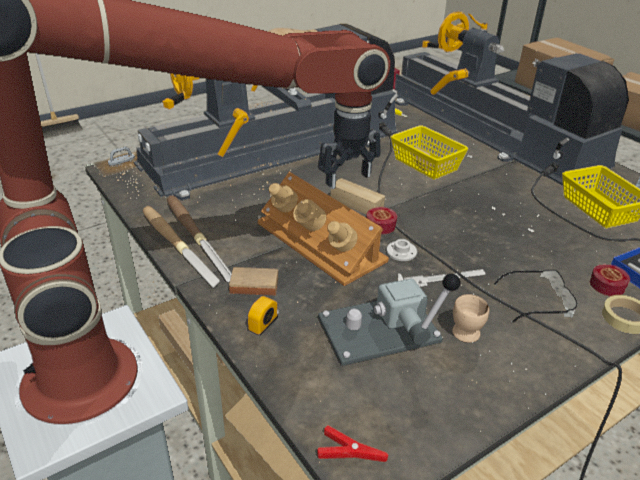

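View pics/side0.png

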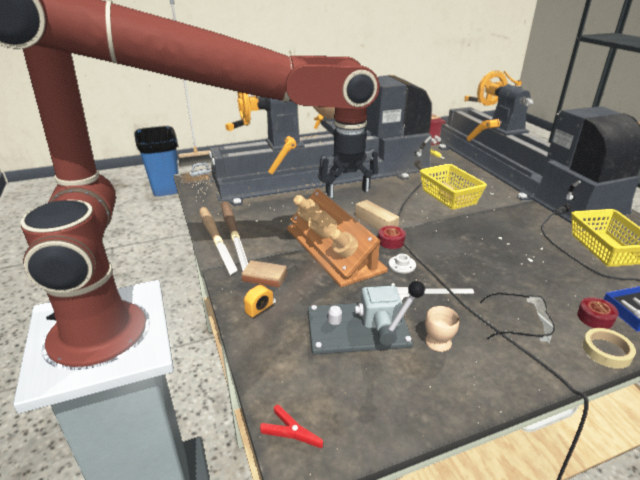

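The rack sits at scene (320,235), the press at (380,320), and the knob at (453,282). The middle ring may be the tallest, so I'll zoom in.

Run:
```python
from station import ctrl
import cv2,numpy as np
a=cv2.imread("pics/scene0.png")[168:366,240:504];cv2.imwrite("pics/sc1.png",cv2.resize(a,None,fx=3,fy=3,interpolation=cv2.INTER_CUBIC))
a=cv2.imread("pics/side0.png")[184:364,280:480];cv2.imwrite("pics/si1.png",cv2.resize(a,None,fx=3.3,fy=3.3,interpolation=cv2.INTER_CUBIC))
cv2.imwrite("pics/w1.png",ctrl.get_image("wrist")[:,:,::-1])
```

View pics/sc1.png

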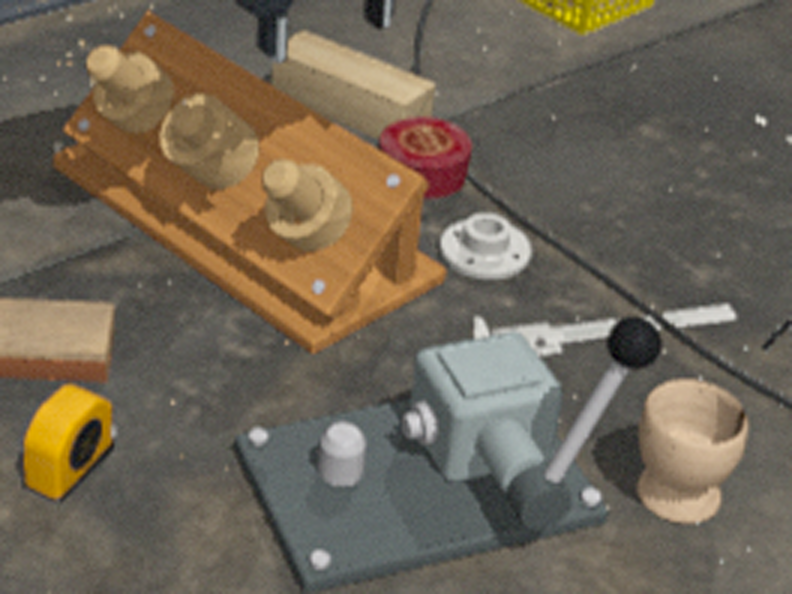

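View pics/si1.png

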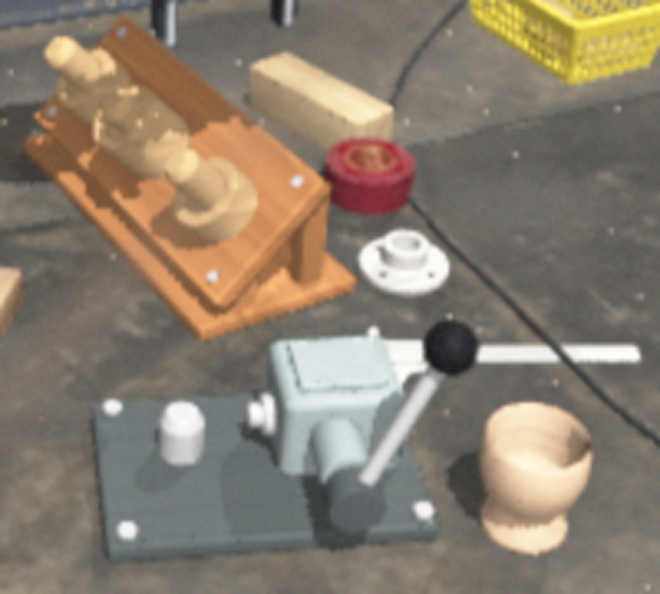

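View pics/w1.png

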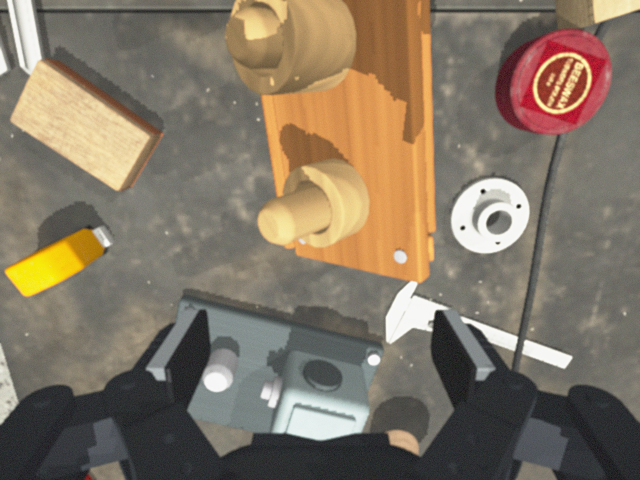

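```bash
cat > h.py <<'E'
from station import ctrl
import cv2,numpy as np
from scipy.spatial.transform import Rotation as R
from scipy.optimize import least_squares
def cam(n,obs=None):
    p=ctrl.camera_params(n)
    if n=="wrist":
        T=np.eye(4);T[:3,:3]=R.from_rotvec(obs["tool_rot"]).as_matrix();T[:3,3]=obs["tool_pos"];T=T@p["tool_from_camera"]
    else:T=np.array(p["T"])
    return p["fx"],p["cx"],p["cy"],T
def proj(c,P):
    f,cx,cy,T=c;q=(np.atleast_2d(P)-T[:3,3])@T[:3,:3];return np.c_[q[:,0]/q[:,2]*f+cx,q[:,1]/q[:,2]*f+cy]
def place(x,P):
    a=x[-1] if len(x)==3 else x[3]; z=0 if len(x)==3 else x[2]
    return np.atleast_2d(P)@R.from_euler("z",a).as_matrix().T+[x[0],x[1],z]
def fit(obs,x0):
    # obs: list of (cam, modelpoint, pixel)
    fn=lambda x:np.concatenate([(proj(c,place(x,m))[0]-p)/(c[0]/500) for c,m,p in obs])
    r=least_squares(fn,x0,loss="soft_l1",f_scale=2);return r.x,fn(r.x).reshape(-1,2)
sc=lambda u,v:np.array([239.5+(u+.5)/3,167.5+(v+.5)/3])
si=lambda u,v:np.array([279.5+(u+.5)/3.3,183.5+(v+.5)/3.3])
E
python3 - <<'E'
from h import *
o=ctrl.get_obs();S,D,W=cam("scene"),cam("side"),cam("wrist",o)
A=np.array
fl,nl,nr,fr=A([-.06,.06,.016]),A([-.06,-.09,.016]),A([.165,-.09,.016]),A([.165,.06,.016])
kn=A([.1506,-.1,.1747]);pt=A([0,0,.052])
P=[(S,fl,sc(237,440)),(S,nl,sc(305,580)),(S,nr,sc(605,513)),(S,kn,sc(634,342)),(S,pt,sc(343,432)),
(D,fl,si(95,404)),(D,nl,si(110,550)),(D,nr,si(437,538)),(D,kn,si(450,347)),(D,pt,si(182,411)),
(W,fl,A([183,296])),(W,fr,A([383,349])),(W,pt,A([216,382]))]
np.set_printoptions(precision=4,suppress=True)
for x0 in([.55,-.3,0],[.55,-.3,0,0]):
    x,r=fit(P,x0);print("press",x);print(r.round(1).tolist())
s,c=np.sin(np.radians(42)),np.cos(np.radians(42))
t=lambda y,l=.076:A([-s*l,y,.078+c*l])
P=[(S,t(.11),sc(102,61)),(S,t(-.11),sc(278,175)),(D,t(.11),si(62,52)),(D,t(-.11),si(182,166)),(W,t(-.11),A([273,225]))]
for x0 in([.65,0,0],[.65,0,0,0]):
    x,r=fit(P,x0);print("rack",x);print(r.round(1).tolist())
    for n,cc in(("S",S),("D",D),("W",W)):print(n,proj(cc,place(x,[t(0,.056),t(0),t(0,0),t(-.11,0)])).round(0).tolist())
    print("knob etc")
E
```

```text
press [ 0.5194 -0.1782 -0.2856]
[[-1.3, -2.6], [-0.9, -0.4], [1.3, -1.1], [-0.6, 0.3], [-0.2, -0.2], [-0.8, -1.7], [-1.2, -1.3], [1.6, -4.3], [0.1, 0.0], [0.3, -0.5], [-4.9, 2.3], [4.1, 2.3], [-0.1, -0.5]]
press [ 0.5193 -0.1789 -0.0032 -0.2857]
[[-1.2, -1.5], [-0.9, 0.7], [1.3, 0.0], [-0.6, 1.5], [-0.2, 0.9], [-0.7, -0.4], [-1.2, 0.1], [1.6, -3.0], [-0.0, 1.6], [0.3, 0.9], [-3.6, 1.2], [3.3, 0.7], [0.8, -2.5]]
rack [0.632  0.1243 0.1091]
[[-0.1, -1.3], [-0.2, -0.8], [-0.6, -2.1], [-0.8, -2.3], [0.1, 0.6]]
S [[306.0, 208.0], [301.0, 205.0], [317.0, 217.0], [347.0, 237.0]]
D [[319.0, 217.0], [315.0, 214.0], [331.0, 227.0], [350.0, 245.0]]
W [[271.0, 38.0], [244.0, 37.0], [332.0, 42.0], [346.0, 198.0]]
knob etc
rack [ 0.632   0.1231 -0.0045  0.1044]
[[0.2, 0.1], [-0.2, 0.9], [-0.3, -0.5], [-0.9, -0.4], [0.2, 0.1]]
S [[306.0, 210.0], [302.0, 207.0], [318.0, 219.0], [348.0, 239.0]]
D [[319.0, 219.0], [315.0, 215.0], [331.0, 229.0], [350.0, 247.0]]
W [[272.0, 42.0], [246.0, 40.0], [332.0, 45.0], [345.0, 198.0]]
knob etc
```

```bash
cat >> h.py <<'E'
np.set_printoptions(precision=4,suppress=True)
RACK=[.632,.1235,.105];PRESS=[.5194,-.1784,-.2857]
s,c=np.sin(np.radians(42)),np.cos(np.radians(42))
def frame(yaw,tilt):
    d=R.from_euler("z",yaw).apply([-np.sin(tilt),0,np.cos(tilt)]);y=R.from_euler("z",yaw).apply([0,-1,0])
    return np.c_[np.cross(y,-d),y,-d]
def ringpt(h,r=RACK): return place(r,[-s*h,0,.078+c*h])[0]
def delta(p,M):
    o=ctrl.get_obs();Q=R.from_rotvec(o["tool_rot"]).as_matrix()
    v=Q.T@(p-o["tool_pos"]);w=R.from_matrix(Q.T@M).as_rotvec()
    print("shift",v,"rot",w,"rows",np.linalg.norm(v)/.0417,np.linalg.norm(w)/.125,"t",o["t"],"F",o["contact_force"],"open",o["opening"])
E
python3 - <<'E'
from h import *
delta(ringpt(.19),frame(RACK[2],np.radians(42)))
E
```

```text
shift [ 0.1101 -0.1189  0.0114] rot [-0.5368  0.5957  1.3942] rows 3.896379169682612 12.866626166309555 t 0.15 F [-0.6243 -0.2865 -0.0531] open 0.08520102484692164
```

```bash
python3 jog.py '0.085 0.11 -0.119 0.011 -0.537 0.596 1.394;0.085 0.11 -0.119 0.011 -0.537 0.596 1.394;0.085 0.11 -0.119 0.011 -0.537 0.596 1.394;0.085 0.11 -0.119 0.011 -0.537 0.596 1.394;0.085 0.11 -0.119 0.011 -0.537 0.596 1.394;0.085 0.11 -0.119 0.011 -0.537 0.596 1.394;0.085 0.11 -0.119 0.011 -0.537 0.596 1.394;0.085 0.11 -0.119 0.011 -0.537 0.596 1.394;0.085 0.11 -0.119 0.011 -0.537 0.596 1.394;0.085 0.11 -0.119 0.011 -0.537 0.596 1.394;0.085 0.11 -0.119 0.011 -0.537 0.596 1.394;0.085 0.11 -0.119 0.011 -0.537 0.596 1.394;0.085 0.11 -0.119 0.011 -0.537 0.596 1.394;0.085 0.11 -0.119 0.011 -0.537 0.596 1.394;0.085 0.11 -0.119 0.011 -0.537 0.596 1.394;0.085 0.11 -0.119 0.011 -0.537 0.596 1.394' 30
python3 - <<'E'
from h import *
delta(ringpt(.19),frame(RACK[2],np.radians(42)))
o=ctrl.get_obs();im=ctrl.get_image("wrist")[:,:,::-1].copy();cv2.imwrite("pics/w2raw.png",im)
W=cam("wrist",o)
print("predicted tips(mid,left,right) & ring top",proj(W,[ringpt(.076),place(RACK,[-s*.076,.11,.078+c*.076])[0],place(RACK,[-s*.076,-.11,.078+c*.076])[0],ringpt(.056)]).round(1).tolist())
th=np.linspace(0,2*np.pi,90);e1,e2=frame(RACK[2],np.radians(42))[:,:2].T
circ=lambda h,r:proj(W,ringpt(h)+r*(np.outer(np.cos(th),e1)+np.outer(np.sin(th),e2))).round().astype(int)
for h,r in((.056,.031),(.056,.02),(.0,.031)):cv2.polylines(im,[circ(h,r)],True,(0,255,0),1)
cv2.imwrite("pics/w2.png",im)
E
```

```text
t: 1.48
tool_pos: [0.5061, 0.11, 0.2207]
tool_rot: [-2.894, -0.156, -1.113]
contact_force: [-0.1, -0.0, 0.2]
opening: 0.0852
grip_force: 0.0
shift [-0.0014 -0.0002  0.0007] rot [-0.0004 -0.0015  0.0027] rows 0.03777459617855994 0.02492579952218647 t 1.4833 F [-0.1275 -0.0159  0.2054] open 0.08517105822821372
predicted tips(mid,left,right) & ring top [[320.6, 231.0], [163.1, 230.5], [477.9, 231.4], [320.5, 222.9]]
```

View pics/w2.png

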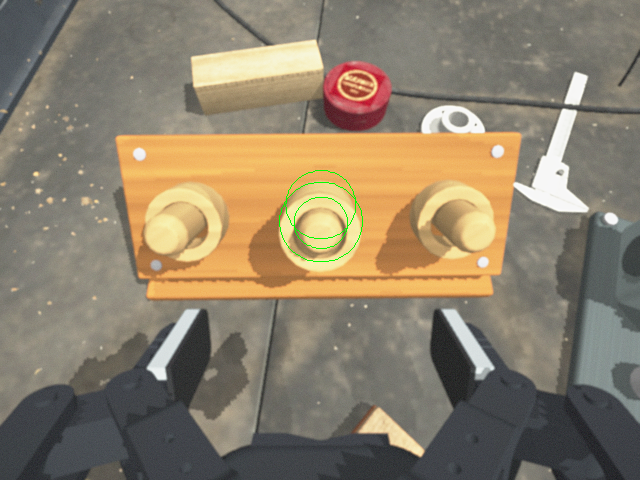

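The middle ring is the tall one. In the picture its end face is centred near (321,230), about 7 px below the overlay, which fits the ring hanging about 4 mm down its loose peg. I'll measure the circle.

Run:
```python
from h import *
im=cv2.imread("pics/w2raw.png")[170:290,250:390];a=cv2.resize(im,None,fx=5,fy=5,interpolation=cv2.INTER_CUBIC)
for k in range(0,140,20):cv2.putText(a,str(250+k),(k*5,10),0,.4,(255,255,255));cv2.line(a,(k*5,12),(k*5,20),(255,255,255))
for k in range(0,120,20):cv2.putText(a,str(170+k),(0,k*5+4),0,.4,(255,255,255));cv2.line(a,(26,k*5),(34,k*5),(255,255,255))
cv2.imwrite("pics/w2z.png",a)
```

```text
(no output)
```

View pics/w2z.png

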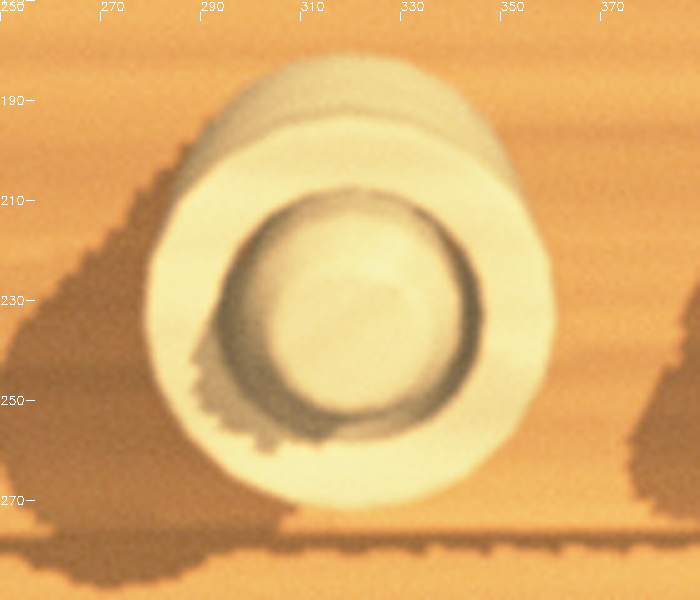

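Top face: centre (320,232.7), 82 px wide. That puts it 0.292 m from the camera, at tool (-0.007, -0.001, 0.136), which matches the model. Next I'll approach and grip.

```bash
python3 jog.py '0.085 -0.007 -0.001 0.03 0 0 0;0.085 -0.007 -0.001 0.065 0 0 0;0.085 -0.007 -0.001 0.1 0 0 0;0.085 -0.007 -0.001 0.13 0 0 0;0.085 -0.007 -0.001 0.15 0 0 0;0.085 -0.007 -0.001 0.165 0 0 0;0.085 -0.007 -0.001 0.178 0 0 0;0.085 -0.007 -0.001 0.178 0 0 0' 30
python3 jog.py '0.05 0 0 0 0 0 0;0.05 0 0 0 0 0 0;0.05 0 0 0 0 0 0;0.05 0 0 0 0 0 0;0.05 0 0 0 0 0 0;0.05 0 0 0 0 0 0' 30
```

```text
t: 2.2
tool_pos: [0.6199, 0.1222, 0.0809]
tool_rot: [-2.897, -0.152, -1.108]
contact_force: [-0.1, -0.3, -1.1]
opening: 0.085
grip_force: 0.0
t: 2.7
tool_pos: [0.6196, 0.1229, 0.0845]
tool_rot: [-2.893, -0.153, -1.116]
contact_force: [-5.0, -1.5, 4.7]
opening: 0.0623
grip_force: 33.2
```

```bash
python3 jog.py '0.05 0.001 0 -0.003 0 0 0;0.05 0.002 0 -0.01 0 0 0;0.05 0.002 0 -0.025 0 0 0;0.05 0.002 0 -0.045 0 0 0;0.05 0.002 0 -0.065 0 0 0;0.05 0.002 0 -0.085 0 0 0;0.05 0.002 0 -0.105 0 0 0;0.05 0.002 0 -0.125 0 0 0;0.05 0.002 0 -0.145 0 0 0;0.05 0.002 0 -0.145 0 0 0' 40
python3 - <<'E'
from h import *
# hover: TCP over the press post, high
delta(place(PRESS,[0,0,.20])[0],frame(PRESS[2],0))
E
```

```text
t: 3.53
tool_pos: [0.5244, 0.1131, 0.1972]
tool_rot: [-2.889, -0.153, -1.125]
contact_force: [0.7, 0.2, 0.7]
opening: 0.0622
grip_force: 43.8
shift [-0.0245  0.2894 -0.026 ] rot [-0.1445 -0.7331  0.3732] rows 6.991800845327175 6.681544845572076 t 3.5333 F [0.7117 0.2289 0.6845] open 0.06218891774034593
```

```bash
python3 jog.py '0.05 -0.002 0.03 -0.003 -0.014 -0.073 0.037;0.05 -0.005 0.06 -0.005 -0.029 -0.147 0.075;0.05 -0.01 0.09 -0.008 -0.045 -0.22 0.112;0.05 -0.012 0.12 -0.01 -0.058 -0.293 0.149;0.05 -0.012 0.15 -0.013 -0.072 -0.367 0.187;0.05 -0.015 0.18 -0.016 -0.087 -0.44 0.224;0.05 -0.02 0.21 -0.02 -0.1 -0.513 0.261;0.05 -0.022 0.24 -0.022 -0.115 -0.586 0.298;0.05 -0.024 0.265 -0.024 -0.13 -0.66 0.336;0.05 -0.0245 0.28 -0.025 -0.138 -0.7 0.356;0.05 -0.0245 0.2894 -0.026 -0.1445 -0.733 0.373;0.05 -0.0245 0.2894 -0.026 -0.1445 -0.733 0.373;0.05 -0.0245 0.2894 -0.026 -0.1445 -0.733 0.373'
python3 - <<'E'
from h import *
delta(place(PRESS,[0,0,.20])[0],frame(PRESS[2],0))
o=ctrl.get_obs();print(o["q"]);im=ctrl.get_image("wrist")[:,:,::-1].copy()
s1=ctrl.get_image("scene")[:,:,::-1];s2=ctrl.get_image("side")[:,:,::-1]
cv2.imwrite("pics/w3raw.png",im);cv2.imwrite("pics/sc3raw.png",s1);cv2.imwrite("pics/si3raw.png",s2)
W=cam("wrist",o)
q=proj(cam("scene"),o["tool_pos"])[0];print(q,proj(cam("side"),o["tool_pos"]))
def crop(a,c,w,h,k):
    x,y=int(c[0]-w/2),int(c[1]-h/2);print("crop origin",x,y,k);return cv2.resize(a[y:y+h,x:x+w],None,fx=k,fy=k,interpolation=cv2.INTER_CUBIC)
a=crop(im,(320,340),266,260,1.5);b=crop(s1,(q[0],q[1]+15),130,130,3);q2=proj(cam("side"),o["tool_pos"])[0]
d=crop(s2,(q2[0],q2[1]+12),100,97,4)
cv2.imwrite("pics/c3.png",np.hstack([b,d[:388]] if 0 else [cv2.resize(b,(390,390)),cv2.resize(d,(390,390))]))
E
```

```text
t: 4.62
tool_pos: [0.5193, -0.1787, 0.1944]
tool_rot: [3.109, -0.448, -0.013]
contact_force: [-0.7, 0.7, -1.1]
opening: 0.062
grip_force: 43.9
shift [-0.     -0.0003 -0.0056] rot [ 0.0019  0.0078 -0.0004] rows 0.13422757674133945 0.06436843161648895 t 4.6167 F [-0.6759  0.6797 -1.0677] open 0.06197642617416284
[-0.4653 -0.0976  1.823  -0.0033  1.4236  1.3921]
[357.8791 256.634 ] [[336.1092 256.573 ]]
crop origin 187 210 1.5
crop origin 292 206 3
crop origin 286 220 4
```

View pics/w3raw.png

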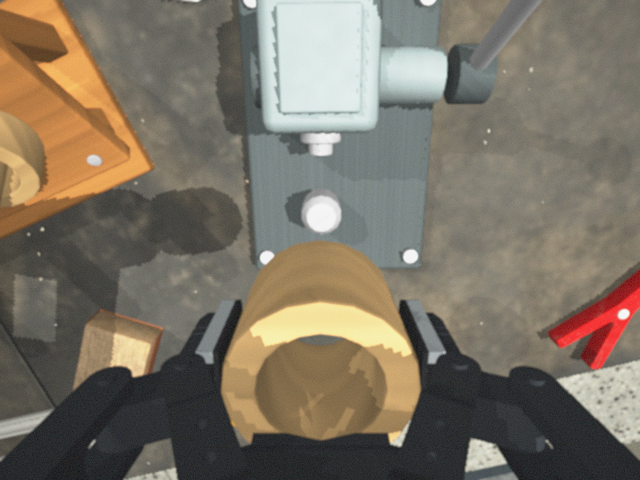

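View pics/c3.png

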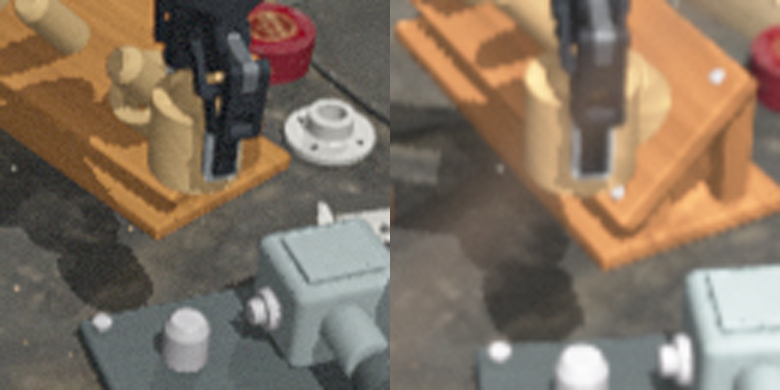

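Post tip is near wrist (321,212). The held ring's top face spans columns 222–420, with its far edge near row 303, the bore's far edge near row 340 and its lower far edge near row 243. The ring looks upright in both fixed views.

Run:
```python
from h import *
im=cv2.imread("pics/w3raw.png").astype(float);g=cv2.GaussianBlur(im,(5,3),1).sum(2)
for c in(312,320,328):
    d=np.abs(np.gradient(g[:,c-2:c+3].mean(1)));print(c,[(int(i),int(d[i])) for i in range(185,400) if d[i]>18 and d[i]==d[i-2:i+3].max()])
for r in(205,212,218,375,385,395):
    d=np.abs(np.gradient(g[r-1:r+2].mean(0)));print(r,[(int(i),int(d[i])) for i in range(210,432) if d[i]>25 and d[i]==d[i-2:i+3].max()])
o=ctrl.get_obs();W=cam("wrist",o)
T=ctrl.camera_params("wrist")["tool_from_camera"];f,cx,cy,_=W;C=(f,cx,cy,T)
def pts(x):
    xc,yc,zt,b=x;B=R.from_euler("y",b).as_matrix();o_=np.array([xc,yc,zt])
    q=proj(C,[o_+B@[.031,0,0],o_+B@[.02,0,0],o_+B@[.031,0,.056]])
    th=np.linspace(0,6.283,181);m=lambda r:proj(C,o_+(B@np.c_[r*np.cos(th),r*np.sin(th),0*th].T).T)
    a,bb=m(.031),m(.02)
    return np.r_[q[:,1],a[:,0].min(),a[:,0].max(),bb[:,0].min(),bb[:,0].max()]
t=np.r_[303,340,243,222,420,257,386]
r=least_squares(lambda x:pts(x)-t,[0,0,-.03,0]);print("xc yc zt tilt",r.x,r.fun)
print("post tip pred",proj(W,place(PRESS,[[0,0,.052],[0,0,.016]])))
```

```text
312 [(197, 49), (229, 58), (302, 69), (335, 106)]
320 [(195, 69), (231, 80), (302, 65), (334, 103)]
328 [(197, 61), (231, 67), (302, 64), (335, 102)]
205 [(237, 33), (245, 34), (253, 30), (285, 34), (303, 64), (339, 74)]
212 [(239, 30), (247, 32), (253, 34), (286, 38), (301, 72), (307, 44), (341, 89)]
218 [(242, 29), (247, 31), (253, 32), (288, 35), (301, 64), (306, 64), (340, 78)]
375 [(222, 80), (256, 44), (385, 45), (419, 88)]
385 [(221, 73), (255, 39), (386, 39), (420, 79)]
395 [(221, 65), (255, 27), (386, 35), (419, 85)]
xc yc zt tilt [-0.005   0.0001 -0.0431 -0.0152] [ 1.708  -1.8816  0.1772 -0.3519  0.848   0.1093 -0.6071]
post tip pred [[320.5746 215.826 ]
 [320.4169 204.3912]]
```

Run:
```python
from h import *
p=place(PRESS,[0,0,.088])[0]+frame(PRESS[2],0)[:,0]*.0042
delta(p,frame(PRESS[2],0))
o=ctrl.get_obs();W=cam("wrist",o)
for z,r in((.016,.016),(.042,.016),(.046,.016),(.052,.011)):print(z,proj(W,place(PRESS,[[-r,0,z],[r,0,z]]))[:,1])
```

```text
shift [0.0057 0.0002 0.1069] rot [0.0023 0.0071 0.0009] rows 2.568263642585533 0.060440226811764926 t 4.7667 F [-0.3297  0.4576 -1.3846] open 0.06259633081075924
0.016 [222.3886 185.8255]
0.042 [231.6891 192.4371]
0.046 [233.2529 193.552 ]
0.052 [229.5435 201.7774]
```

```bash
python3 jog.py '0.05 0.003 0 0.03 0 0.003 0;0.05 0.006 0 0.06 0.002 0.007 0;0.05 0.006 0 0.085 0.002 0.007 0;0.05 0.006 0 0.1 0.002 0.007 0;0.05 0.006 0 0.107 0.002 0.007 0;0.05 0.006 0 0.107 0.002 0.007 0;0.05 0.006 0 0.107 0.002 0.007 0'
python3 - <<'E'
from h import *
p=place(PRESS,[0,0,.088])[0]+frame(PRESS[2],0)[:,0]*.0042
delta(p,frame(PRESS[2],0))
o=ctrl.get_obs();S,D=cam("scene"),cam("side");Q=R.from_rotvec(o["tool_rot"]).as_matrix()
out=[]
for n,Cm in(("scene",S),("side",D)):
    a=ctrl.get_image(n)[:,:,::-1].copy();cv2.imwrite(f"pics/{n}4raw.png",a)
    k=5 if n=="scene" else 6
    cpx=proj(Cm,place(PRESS,[0,0,.07]))[0];w=390//k;x,y=int(cpx[0]-w/2),int(cpx[1]-w/2)
    b=cv2.resize(a[y:y+w,x:x+w],(390,390),interpolation=cv2.INTER_CUBIC);kk=390/w
    th=np.linspace(0,6.28,60)
    def dr(P,col):
        q=((proj(Cm,P)-[x,y]+.5)*kk).astype(int);cv2.polylines(b,[q],False,col,1)
    c0=lambda z,r:place(PRESS,np.c_[r*np.cos(th),r*np.sin(th),0*th+z])
    dr(c0(.016,.016),(0,0,255));dr(c0(.044,.016),(0,0,255))
    for h in(.013,-.043):
        dr(o["tool_pos"]+(Q@np.c_[-.0042+.031*np.cos(th),.031*np.sin(th),0*th+h].T).T,(0,255,0))
    out.append(b)
cv2.imwrite("pics/c4.png",np.hstack(out))
E
```

```text
t: 5.35
tool_pos: [0.5244, -0.1801, 0.0891]
tool_rot: [3.109, -0.446, 0.001]
contact_force: [0.5, -0.8, -1.1]
opening: 0.0621
grip_force: 43.9
shift [-0.001  -0.0002  0.0011] rot [ 0.0008 -0.001   0.0005] rows 0.03694734959622282 0.010577399201828637 t 5.35 F [ 0.5069 -0.8125 -1.0912] open 0.062111130213242195
```

View pics/c4.png

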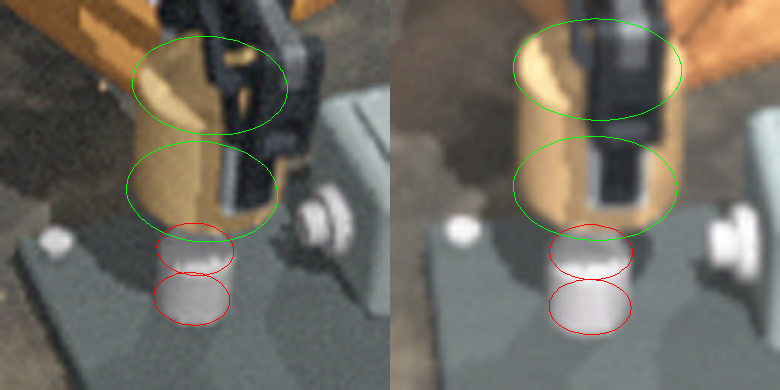

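The ring sits about 3 mm too far toward the housing (+x) relative to the post in both views. I'll correct for that and lower it, watching the force.

```bash
python3 jog.py '0.05 -0.003 0 0 0 0 0;0.05 -0.003 0 0.01 0 0 0;0.05 -0.003 0 0.02 0 0 0;0.05 -0.003 0 0.027 0 0 0;0.05 -0.003 0 0.033 0 0 0;0.05 -0.003 0 0.039 0 0 0;0.05 -0.003 0 0.045 0 0 0;0.05 -0.003 0 0.045 0 0 0;0.05 -0.003 0 0.045 0 0 0'
```

```text
t: 6.2
tool_pos: [0.5209, -0.1794, 0.0428]
tool_rot: [3.109, -0.448, -0.002]
contact_force: [0.8, 0.7, -0.9]
opening: 0.0619
grip_force: 43.9
```

```bash
python3 jog.py '0.05 0 0 0.004 0 0 0;0.05 0 0 0.008 0 0 0;0.05 0 0 0.01 0 0 0;0.05 0 0 0.01 0 0 0'; python3 jog.py '0.05 0 0 0.0015 0 0 0;0.05 0 0 0.003 0 0 0;0.05 0 0 0.003 0 0 0'
```

```text
t: 6.53
tool_pos: [0.5208, -0.1794, 0.0328]
tool_rot: [3.109, -0.447, -0.002]
contact_force: [-1.0, -0.2, -0.9]
opening: 0.0621
grip_force: 43.9
t: 6.78
tool_pos: [0.5211, -0.1795, 0.0302]
tool_rot: [3.109, -0.447, -0.001]
contact_force: [-0.2, -0.0, -1.7]
opening: 0.0623
grip_force: 43.9
```

```bash
python3 jog.py '0.05 0 0 0.001 0 0 0;0.05 0 0 0.002 0 0 0;0.05 0 0 0.002 0 0 0'; python3 jog.py '0.05 0 0 0.001 0 0 0;0.05 0 0 0.002 0 0 0;0.05 0 0 0.002 0 0 0'
```

```text
t: 7.03
tool_pos: [0.5211, -0.1795, 0.0282]
tool_rot: [3.109, -0.447, -0.001]
contact_force: [0.3, 0.5, -1.4]
opening: 0.0623
grip_force: 43.9
t: 7.28
tool_pos: [0.5214, -0.1796, 0.0267]
tool_rot: [3.109, -0.447, 0.0]
contact_force: [-0.1, 0.2, 1.2]
opening: 0.0622
grip_force: 43.9
```

```bash
python3 jog.py '0.05 0 0 0.001 0 0 0;0.05 0 0 0.0015 0 0 0;0.05 0 0 0.0015 0 0 0'
```

```text
t: 7.53
tool_pos: [0.5217, -0.1797, 0.0266]
tool_rot: [3.109, -0.447, -0.0]
contact_force: [-3.2, 2.0, 9.2]
opening: 0.062
grip_force: 44.4
```

Seated (9 N, at the expected height). I'll unload and release.

```bash
python3 jog.py '0.06 0 0 -0.001 0 0 0;0.07 0 0 -0.001 0 0 0;0.085 0 0 -0.001 0 0 0;0.085 0 0 -0.001 0 0 0;0.085 0 0 -0.001 0 0 0;0.085 0 0 -0.001 0 0 0;0.085 0 0 -0.001 0 0 0' 20
python3 jog.py '0.085 0 0 -0.02 0 0 0;0.085 0 0 -0.05 0 0 0;0.085 0 0 -0.08 0 0 0;0.085 0 0 -0.11 0 0 0;0.085 0 0 -0.14 0 0 0;0.085 0 0 -0.17 0 0 0;0.085 0 0 -0.2 0 0 0;0.085 0 0 -0.23 0 0 0;0.085 0 0 -0.23 0 0 0'
python3 - <<'E'
from h import *
o=ctrl.get_obs();W=cam("wrist",o);im=ctrl.get_image("wrist")[:,:,::-1].copy();cv2.imwrite("pics/w5raw.png",im)
g=cv2.GaussianBlur(im.astype(float),(5,5),1).sum(2)
th=np.linspace(0,6.28,73)
def score(x):
    v=0
    for z,r,sg in((.072,.031,1),(.072,.02,-1)):
        P=lambda rr:cv2.remap(g.astype(np.float32),*[a.astype(np.float32) for a in proj(W,place(PRESS,np.c_[x[0]+rr*np.cos(th),x[1]+rr*np.sin(th),0*th+z])).T[:,:,None]],cv2.INTER_LINEAR)
        v+=sg*(P(r-.0015)-P(r+.0015)).mean()
    return v
G=[(score((a,b)),a,b) for a in np.arange(-.01,.0101,.001) for b in np.arange(-.01,.0101,.001)]
print(sorted(G)[-4:],"post pix",proj(W,place(PRESS,[0,0,.072])))
hsv=cv2.cvtColor(im,cv2.COLOR_BGR2HSV)
# lever knob: dark blob near the predicted spot
k=proj(W,place(PRESS,[.1506,-.1,.1747]))[0];print("knob pred",k,o["q"])
p=place(PRESS,[.192,-.1,.25])[0];delta(p,frame(PRESS[2],0))
E
```

```text
t: 8.12
tool_pos: [0.5211, -0.1795, 0.0257]
tool_rot: [3.109, -0.447, -0.001]
contact_force: [-0.5, -0.1, 0.3]
opening: 0.0852
grip_force: 0.0
t: 8.87
tool_pos: [0.5242, -0.1808, 0.2642]
tool_rot: [3.105, -0.447, 0.019]
contact_force: [1.2, 0.1, 0.1]
opening: 0.0851
grip_force: 0.0
[(np.float32(396.18927), np.float64(0.0009999999999999905), np.float64(-0.0010000000000000078)), (np.float32(402.57736), np.float64(0.0009999999999999905), np.float64(-8.673617379884035e-18)), (np.float32(421.86975), np.float64(-8.673617379884035e-18), np.float64(-0.0010000000000000078)), (np.float32(431.1808), np.float64(-8.673617379884035e-18), np.float64(-8.673617379884035e-18))] post pix [[318.6022 211.5177]]
knob pred [509.5834 -21.6533] [-0.4661 -0.142   1.7469 -0.0006  1.5239  1.3905]
shift [0.1877 0.0991 0.0126] rot [ 0.0022 -0.0084 -0.0001] rows 5.0996527588244644 0.06928435051887727 t 8.9167 F [ 0.2866  0.7234 -0.541 ] open 0.08494172059703395
```

Image check: the ring's top circle matches the post axis to within 1 mm at 72 mm height, so it stands flat. Next, the shut fingers go behind the knob.

```bash
python3 jog.py '0 0.04 0.02 0 0 0 0;0 0.08 0.04 0 0 0 0;0 0.12 0.06 0 0 0 0;0 0.155 0.08 0.004 0 -0.004 0;0 0.18 0.092 0.008 0.002 -0.008 0;0 0.192 0.099 0.012 0.002 -0.008 0;0 0.192 0.099 0.012 0.002 -0.008 0;0 0.192 0.099 0.012 0.002 -0.008 0;0 0.192 0.099 0.012 0.002 -0.008 0' 30
python3 - <<'E'
from h import *
o=ctrl.get_obs();W=cam("wrist",o);im=ctrl.get_image("wrist")[:,:,::-1].copy();cv2.imwrite("pics/w6raw.png",im)
for n in("scene","side"):
    a=ctrl.get_image(n);k=proj(cam(n),place(PRESS,[.1506,-.1,.1747]))[0]
    g=a.max(2);m=np.zeros_like(g);x,y=k.astype(int);m[y-14:y+15,x-14:x+15]=(g[y-14:y+15,x-14:x+15]<60)
    N,l,st,c_=cv2.connectedComponentsWithStats(m);i=1+st[1:,4].argmax();print(n,k,c_[i],st[i])
delta(place(PRESS,[.198,-.1,.1627])[0],frame(PRESS[2],0))
E
```

```text
t: 9.67
tool_pos: [0.6769, -0.3277, 0.243]
tool_rot: [-3.106, 0.446, 0.015]
contact_force: [-0.7, 0.3, -0.5]
opening: -0.0
grip_force: 0.0
scene [450.327  282.0363] [450.9696 282.1391] [442 274  18  17 230]
side [416.0931 288.8832] [415.8249 289.113 ] [409 282  15  16 177]
shift [0.0052 0.0014 0.0821] rot [-0.0012  0.0073  0.0005] rows 1.9733361130893528 0.05953134354007281 t 9.8167 F [ 0.0945 -1.0021  0.1668] open -4.699647773065696e-05
```

Knob confirmed within 1 px in both views. Descending behind it.

```bash
python3 jog.py '0 0.005 0.001 0.015 0 0.004 0;0 0.005 0.001 0.04 0 0.007 0;0 0.005 0.001 0.06 0 0.007 0;0 0.005 0.001 0.075 0 0.007 0;0 0.005 0.001 0.082 0 0.007 0;0 0.005 0.001 0.082 0 0.007 0'
python3 jog.py '0 -0.01 0 0 0 0 0;0 -0.014 0 0 0 0 0;0 -0.017 0 0 0 0 0;0 -0.02 0 0 0 0 0;0 -0.023 0 -0.001 0 0 0;0 -0.023 0 -0.001 0 0 0'
python3 - <<'E'
from h import *
o=ctrl.get_obs();print(R.from_euler("z",-PRESS[2]).apply(o["tool_pos"]-[PRESS[0],PRESS[1],0]),R.from_euler("z",-PRESS[2]).apply(o["contact_force"]))
E
```

```text
t: 10.32
tool_pos: [0.6802, -0.3297, 0.1586]
tool_rot: [-3.106, 0.447, 0.008]
contact_force: [-0.2, -1.1, 0.8]
opening: 0.0004
grip_force: 0.0
t: 10.82
tool_pos: [0.6604, -0.3246, 0.165]
tool_rot: [-3.109, 0.448, -0.005]
contact_force: [3.5, 0.0, 3.0]
opening: 0.0001
grip_force: 1.9
[ 0.1765 -0.1006  0.165 ] [3.3535 1.034  3.0186]
```

```bash
python3 jog.py '0 -0.008 0 -0.003 0 0 0;0 -0.016 0 -0.005 0 0 0;0 -0.024 0 -0.007 0 0 0;0 -0.032 0 -0.0085 0 0 0;0 -0.04 0 -0.0095 0 0 0;0 -0.048 0 -0.01 0 0 0;0 -0.056 0 -0.01 0 0 0;0 -0.064 0 -0.009 0 0 0;0 -0.072 0 -0.008 0 0 0;0 -0.08 0 -0.0065 0 0 0;0 -0.088 0 -0.0045 0 0 0;0 -0.096 0 -0.002 0 0 0;0 -0.102 0 0.001 0 0 0;0 -0.107 0 0.003 0 0 0;0 -0.11 0 0.004 0 0 0;0 -0.11 0 0.004 0 0 0'
cat > pos.py <<'E'
from h import *
o=ctrl.get_obs();print(R.from_euler("z",-PRESS[2]).apply(o["tool_pos"]-[PRESS[0],PRESS[1],0]),R.from_euler("z",-PRESS[2]).apply(o["contact_force"]))
E
python3 pos.py
```

```text
t: 12.15
tool_pos: [0.5559, -0.2942, 0.1616]
tool_rot: [3.108, -0.448, 0.01]
contact_force: [6.3, -2.0, 4.2]
opening: -0.0002
grip_force: 3.2
[ 0.0676 -0.1009  0.1616] [ 6.6466 -0.1475  4.1613]
```

```bash
python3 jog.py '0 -0.002 0 0.001 0 0 0;0 -0.004 0 0.002 0 0 0;0 -0.006 0 0.002 0 0 0;0 -0.006 0 0.002 0 0 0;0 -0.006 0 0.002 0 0 0'; python3 pos.py
python3 - <<'E'
from h import *
out=[]
for n in("scene","side"):
    a=ctrl.get_image(n)
    for ph in(.8,.85,.9):
        k=proj(cam(n),place(PRESS,[.1+.13*np.sin(.4-ph),-.1,.055+.13*np.cos(.4-ph)]))[0];print(n,ph,k)
    x,y=k.astype(int);g=a.max(2);m=np.zeros_like(g);m[y-18:y+19,x-18:x+12]=g[y-18:y+19,x-18:x+12]<60
    N,l,st,c_=cv2.connectedComponentsWithStats(m)
    print([(st[i].tolist(),c_[i].round(1).tolist()) for i in range(1,N) if st[i,4]>40])
E
```

```text
t: 12.57
tool_pos: [0.554, -0.2937, 0.1611]
tool_rot: [3.106, -0.447, 0.026]
contact_force: [16.6, -3.6, 0.0]
opening: 0.0001
grip_force: 8.6
[ 0.0657 -0.1009  0.1611] [16.9884  1.1895  0.0135]
scene 0.8 [401.3693 291.7739]
scene 0.85 [398.2918 293.468 ]
scene 0.9 [395.2695 295.2688]
[([387, 288, 18, 16, 236], [395.8, 295.5])]
side 0.8 [366.1834 291.5749]
side 0.85 [363.1733 292.7968]
side 0.9 [360.2332 294.1278]
[([347, 287, 21, 16, 234], [358.0, 294.9])]
```

At the full-stroke stop: 17 N, with the knob where lever angle 0.9 predicts in both views. Easing back.

```bash
python3 jog.py '0 0.006 0 -0.003 0 0 0;0 0.012 0 -0.006 0 0 0;0 0.018 0 -0.0085 0 0 0;0 0.024 0 -0.0105 0 0 0;0 0.03 0 -0.012 0 0 0;0 0.036 0 -0.0135 0 0 0;0 0.042 0 -0.0145 0 0 0;0 0.048 0 -0.015 0 0 0;0 0.054 0 -0.0155 0 0 0;0 0.06 0 -0.016 0 0 0;0 0.066 0 -0.016 0 0 0;0 0.072 0 -0.0155 0 0 0;0 0.078 0 -0.015 0 0 0;0 0.084 0 -0.0145 0 0 0;0 0.09 0 -0.0135 0 0 0;0 0.096 0 -0.012 0 0 0;0 0.102 0 -0.0105 0 0 0;0 0.107 0 -0.009 0 0 0;0 0.111 0 -0.007 0 0 0;0 0.111 0 -0.007 0 0 0'; python3 pos.py
```

```text
t: 14.33
tool_pos: [0.6554, -0.323, 0.1637]
tool_rot: [-3.108, 0.447, 0.001]
contact_force: [2.0, -0.3, -0.7]
opening: -0.0001
grip_force: 1.2
[ 0.1712 -0.1004  0.1637] [ 2.0316  0.3308 -0.6993]
```

```bash
python3 jog.py '0 0.002 0 0 0 0 0;0 0.004 0 0 0 0 0;0 0.006 0 0 0 0 0;0 0.008 0 0 0 0 0;0 0.01 0 0 0 0 0;0 0.012 0 0 0 0 0;0 0.016 0 0 0 0 0;0 0.022 0 0 0 0 0;0 0.03 0 0 0 0 0;0 0.03 0 -0.02 0 0 0;0 0.03 0 -0.05 0 0 0;0 0.03 0 -0.08 0 0 0;0 0.03 0 -0.1 0 0 0;0 0.03 0 -0.1 0 0 0;0 0.03 0 -0.1 0 0 0'; python3 pos.py
python3 - <<'E'
from h import *
for n in("scene","side"):
    a=ctrl.get_image(n);k=proj(cam(n),place(PRESS,[.1506,-.1,.1747]))[0]
    cv2.imwrite(f"pics/{n}9.png",a[:,:,::-1])
    g=a.max(2);m=np.zeros_like(g);x,y=k.astype(int);m[y-14:y+15,x-14:x+15]=(g[y-14:y+15,x-14:x+15]<60)
    N,l,st,c_=cv2.connectedComponentsWithStats(m);i=1+st[1:,4].argmax();print(n,k,c_[i],st[i])
    b=cv2.imread(f"pics/{n}0.png");d=cv2.absdiff(a[:,:,::-1].copy(),b).max(2)
    # compare the bystanders' and side pegs' regions with the start
    for q,(u,v,w) in {"scene":{"cup":(470,317,18),"tape":(262,314,14),"block":(254,281,20),"ringL":(283,197,14),"ringR":(342,236,14)},"side":{"cup":(442,328,18),"tape":(260,300,14),"block":(264,272,18),"ringR":(344,245,12)}}[n].items():
        print(q,(d[v-w:v+w,u-w:u+w]>60).mean().round(3),end=" ")
    # ring outline: template of the standing ring
    th=np.linspace(0,6.28,73);gg=cv2.GaussianBlur(a.astype(np.float32),(3,3),0).sum(2);best=[]
    for dx in np.arange(-.008,.0081,.002):
        for dz in (-.004,0,.004,.008):
            P=lambda r:cv2.remap(gg,*[t.astype(np.float32)[:,None] for t in proj(cam(n),place(PRESS,np.c_[dx+r*np.cos(th),r*np.sin(th),0*th+.072+dz])).T],cv2.INTER_LINEAR)
            best.append((float((P(.029)-P(.033)).mean()),round(dx,3),dz))
    print("\nring",sorted(best)[-2:])
E
```

```text
t: 15.58
tool_pos: [0.6846, -0.3319, 0.2664]
tool_rot: [3.109, -0.447, 0.005]
contact_force: [-0.3, -0.4, -0.5]
opening: -0.0001
grip_force: 0.0
[ 0.2018 -0.1008  0.2664] [-0.1461 -0.4319 -0.5227]
scene [450.327  282.0363] [450.9339 282.0705] [442 274  18  17 227]
cup 0.0 tape 0.0 block 0.0 ringL 0.156 ringR 0.054 
ring [(131.81744384765625, np.float64(0.002), 0), (132.26571655273438, np.float64(0.0), 0)]
side [416.0931 288.8832] [415.7898 289.017 ] [409 282  15  16 176]
cup 0.0 tape 0.0 block 0.005 ringR 0.257 
ring [(131.71160888671875, np.float64(-0.002), 0), (134.66111755371094, np.float64(0.0), 0)]
```

```bash
python3 -c "
from station import ctrl
print(ctrl.finish_job())"
```

```text
the job is handed in; nothing more can be done
None
```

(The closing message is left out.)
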